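# Weigh two canisters by hand: pack the full one, open the short one for refilling

### The job

Lift the closed blue canister clear of the table, then the closed green one, to feel which is heavier. Stand the heavier one, cap on, in the empty compartment of the cardboard parcel tray, and stand the lighter one on the red refill tray; only there lift its cap off, and set that cap plug-down, fully seated, in the orange cap holder. Set the canisters down gently and upright, and leave the fruit cups where they are.

Things in the scene. Friction and masses are not known exactly. Their poses are not given: they have to be found in the camera images.
- blue_canister_mid (a point): blue steel canister: diameter 62, height 84 (104 with its loose cap). Point on its axis, 52 above its underside; z up. Grip the wall from above, 55 to 70 above its underside (lower, the cap's knob may meet a palm), with 20 to 40 N. Capped it weighs 180 to 450 g. One canister, at random, holds a full roll of fruit bars, the other a short one: at least 100 g between them, unseen under the cap.
- green_canister_mid (a point): green steel canister: diameter 62, height 84 (104 with its loose cap). Point on its axis, 52 above its underside; z up. Grip the wall from above, 55 to 70 above its underside (lower, the cap's knob may meet a palm), with 20 to 40 N. Capped it weighs 180 to 450 g. One canister, at random, holds a full roll of fruit bars, the other a short one: at least 100 g between them, unseen under the cap.
- blue_cap_mid (a point): loose cap of the blue canister, 20 g, just laid on: black knob (diameter 22, 15 high, the grip), blue flange (diameter 61, 5 thick), and below it a plug (diameter 53, 7 deep, chamfered) with 1.5 to spare in the mouth. Point at its centre: 13.5 above the plug's underside, 1.5 above the flange's top, 38.5 above the canister's point when on; z up.
- green_cap_mid (a point): loose cap of the green canister, 20 g, just laid on: black knob (diameter 22, 15 high, the grip), green flange (diameter 61, 5 thick), and below it a plug (diameter 53, 7 deep, chamfered) with 1.5 to spare in the mouth. Point at its centre: 13.5 above the plug's underside, 1.5 above the flange's top, 38.5 above the canister's point when on; z up.
- parcel: fixed cardboard parcel tray, open on top, 220 (its x) by 128 (its y), walls 35 high and 4 thick, floor 4 thick, split by one wall across the middle into two compartments side by side along its x; origin at the centre of its underside. The compartment towards its +x already holds a fruit cup (47 above the table), the one towards -x is empty.
- parcel_slot (a point): centre of the floor (its top face, 4 above the table) of the parcel tray's empty compartment, which is about 104 (x) by 120 (y) inside; axes as the tray's.
- refill: fixed red refill tray, square, 120 by 120, lip 10 high and 4 thick, floor 4 thick; origin at the centre of its underside, which is on the table; sides along its x and y.
- cap_holder: fixed orange ring standing on the table: outside diameter 76, hole 57, height 22; origin at the centre of its underside. The cap's plug goes into the hole with 2 to spare all round and its flange then rests on the ring's top, the cap's point 28.5 above the table
- cup1_mid (a point): yellow fruit cup in the parcel tray, diameter 68, height 43: leave alone; point half-way up
- cup2_mid (a point): another such fruit cup, on the table, nearer the robot: leave alone; point half-way up
- cup3_mid (a point): another such fruit cup, on the table, farther out: leave alone; point half-way up
Mind the look-alikes: they are no part of the job. Of the things that look like the part that bears blue_canister_mid, take the one that is nearest to the robot's base at the start.

How it is judged:
On the way, in this order (a step that is already met when the one before it is completed fails the run):
1. the blue canister, cap on, is held in the fingers at least 30 mm clear of the table (height (world z) of blue_canister_mid above 0.082 m and contact force between the fingers and blue_canister above 2 N and distance between blue_cap_mid and blue_canister_mid below 0.044 m), for 0.3 s.
2. the green canister, cap on, is held in the fingers at least 30 mm clear of the table (height (world z) of green_canister_mid above 0.082 m and contact force between the fingers and green_canister above 2 N and distance between green_cap_mid and green_canister_mid below 0.044 m), for 0.3 s.
At the end, for the whole second after the job is handed in: Heavier canister (over 2.8 N on the tray) on the floor of the empty parcel compartment, cap on; lighter on the red tray's floor, its cap seated in the orange holder (within 8 mm of centre, 0.1 rad of level, 3 mm of fully down); both upright within 0.1 rad; all released and at rest ((((x of blue_canister_mid in the frame of parcel_slot between -0.05 and 0.05 m and y of blue_canister_mid in the frame of parcel_slot between -0.06 and 0.06 m and z of blue_canister_mid in the frame of parcel_slot below 0.058 m and angle between blue_canister_mid's own z axis and vertical below 0.1 rad and distance between blue_cap_mid and blue_canister_mid below 0.044 m and contact force between blue_canister and parcel above 2.8 N and linear speed of blue_canister below 0.02 m/s and contact force between the fingers and blue_canister below 0.1 N) and (x of green_canister_mid in the frame of refill between -0.035 and 0.035 m and y of green_canister_mid in the frame of refill between -0.035 and 0.035 m and z of green_canister_mid in the frame of refill below 0.062 m and angle between green_canister_mid's own z axis and vertical below 0.1 rad and contact force between green_canister and refill above 0.8 N and linear speed of green_canister below 0.02 m/s and contact force between the fingers and green_canister below 0.1 N) and (horizontal distance between green_cap_mid and cap_holder below 0.008 m and z of green_cap_mid in the frame of cap_holder between 0.02 and 0.0315 m and angle between green_cap_mid's own z axis and vertical below 0.1 rad and linear speed of green_cap below 0.02 m/s and contact force between the fingers and green_cap below 0.1 N)) or ((x of green_canister_mid in the frame of parcel_slot between -0.05 and 0.05 m and y of green_canister_mid in the frame of parcel_slot between -0.06 and 0.06 m and z of green_canister_mid in the frame of parcel_slot below 0.058 m and angle between green_canister_mid's own z axis and vertical below 0.1 rad and distance between green_cap_mid and green_canister_mid below 0.044 m and contact force between green_canister and parcel above 2.8 N and linear speed of green_canister below 0.02 m/s and contact force between the fingers and green_canister below 0.1 N) and (x of blue_canister_mid in the frame of refill between -0.035 and 0.035 m and y of blue_canister_mid in the frame of refill between -0.035 and 0.035 m and z of blue_canister_mid in the frame of refill below 0.062 m and angle between blue_canister_mid's own z axis and vertical below 0.1 rad and contact force between blue_canister and refill above 0.8 N and linear speed of blue_canister below 0.02 m/s and contact force between the fingers and blue_canister below 0.1 N) and (horizontal distance between blue_cap_mid and cap_holder below 0.008 m and z of blue_cap_mid in the frame of cap_holder between 0.02 and 0.0315 m and angle between blue_cap_mid's own z axis and vertical below 0.1 rad and linear speed of blue_cap below 0.02 m/s and contact force between the fingers and blue_cap below 0.1 N)))); the robot touches nothing.
It fails at once if a canister is opened anywhere but on the red refill tray ((distance between blue_cap_mid and blue_canister_mid above 0.06 m and not (x of blue_canister_mid in the frame of refill between -0.035 and 0.035 m and y of blue_canister_mid in the frame of refill between -0.035 and 0.035 m and z of blue_canister_mid in the frame of refill below 0.07 m)) or (distance between green_cap_mid and green_canister_mid above 0.06 m and not (x of green_canister_mid in the frame of refill between -0.035 and 0.035 m and y of green_canister_mid in the frame of refill between -0.035 and 0.035 m and z of green_canister_mid in the frame of refill below 0.07 m))).
It fails at once if a canister is tipped over (more than 0.6 rad) (angle between any of blue_canister_mid, green_canister_mid's own z axis and vertical above 0.6 rad).
It fails at once if a canister is dropped (faster than 0.6 m/s out of the fingers) ((linear speed of blue_canister above 0.6 m/s and contact force between the fingers and blue_canister below 0.05 N) or (linear speed of green_canister above 0.6 m/s and contact force between the fingers and green_canister below 0.05 N)).
It fails at once if a fruit cup is moved by more than 30 mm (distance of any of cup1_mid, cup2_mid, cup3_mid from where it was at the start of the episode above 0.03 m).
It also fails if it takes over 72 s, if anything falls off the work surface, if the arm or the gripper's body presses on something with over 40 N, if the wrist force passes 120 N, or if a joint passes its speed limit or range.

### The arm

A 6-joint arm with a two-finger parallel gripper is mounted at the origin on the work surface. World frame = base frame: x ahead of the robot, y to its left, z up, the work surface at z = 0. Lengths are in m, angles in rad, forces in N, time in s.
With the tool pointing down it reaches from about 0.35 to 0.775 m from the base axis. Payload 7.3 kg.
Tool frame: the origin (TCP) lies at the very end of the fingers, on their centre line; the grasp point (between the pads) lies 19 mm behind it; z points along the fingers, y is the direction in which the jaws open and shut (so a half turn about z gives the same grasp; the last joint's range is limited). The gripper opens to 92 mm and grips with 3 to 60 N. Pads are 19 mm wide; open, the fingers measure 130 mm over their backs; the gripper's body (75 mm by 190 mm) begins 47 mm behind the grasp point.
Start: joints at [-1.325, 0.342, 1.524, -0, 1.275, -0.146], TCP at [0.2, -0.485, 0.227] pointing down, gripper open.
Joint ranges: [-2.53, 2.53], [-0.77, 2.02], [0.04, 2.7], [-1, 4.14], [0.28, 2.66], [-3.11, 3.11]. Speed limits (rad/s): [2.57, 2.57, 3.14, 3.14, 3.14, 3.14].

### API

Orientations are given as [roll, pitch, yaw] about the fixed x, y, z axes, in that order (R = Rz(yaw) Ry(pitch) Rx(roll)).
In Python, from cell import robot gives the robot as it stands.
- The arm moves only by the shell command python3 -m pendant 'ROWS' [OPENING] [FORCE]. ROWS is JSON, a list of rows, each a list of 2 entries, a list of its own where there are three numbers: the shift along the tool's x, y, z in mm, then the turn about the tool's z in degrees. In form: [[[x, y, z], turn], ...]. A call has 1 to 10 rows; each row is the pose to reach, as a shift and turn from the pose measured when the call began, along the tool's axes at that moment; what a row does not reach only later rows make up. A row lasts 1/12 s, in which the tool goes at most 41.7 mm and 7.16 degrees, less where a joint would pass 70% of its speed; a pose out of reach is approached as far as the arm can. A call with a gripper value outside its range is refused whole. OPENING is the opening, from 0 (shut) to 1 (fully open), set as the call begins (- or left out, the last holds). The fingers move at their own pace and stop on an object; FORCE is the grip in N (left out, the last holds). Time passes only in rows, so rows that repeat a pose let the fingers close. It gives the time, the measured TCP pose, the force and the opening at its end, in the units of the state.
- robot.observe(): the state, without advancing time (a new reading comes with each control period).
- robot.read_camera(name): name is "scene" or "top" or "wrist"; returns the picture (420x560x3 uint8, red, green, blue); there is no depth.
- robot.calibration(name): a dict with "vfov" (degrees; the focal length in pixels is half the picture's height over the tangent of half this angle, whatever the lens; pixels are square), "cx", "cy" (the principal point, pixels), "k1" (the pictures are not rectified: a ray, as slopes to the right and down, at radius r is drawn at 1 + k1 r^2 times it, then the intrinsics apply), "rvec" (rotation vector, rad) and "tvec" (3), from world to camera coordinates, as OpenCV has them. Camera axes: x right, y down, z forward; pixel columns grow to the right and rows downward; lengths in m; the calibration is good to about 2 mm. A picture is of the moment at which its call begins: read the wrist's pose just before it. calibration takes no time and is no camera call; for the wrist camera it gives the pose at the moment of the call.
- robot.hand_in(): hands the job in, once; it reports no verdict.
Trained networks look in the newest picture that a camera, given by its name, has taken for a name from the list of things; names that differ only in an ending like _2 or _b are one class to them, and where a whole thing is asked for, a point or a joint stands for the part that bears it (a point fixed in the world has none). Each returns a list of dicts, best first, with "p" (0 to 1); they miss things now and then, are a little off and sometimes report something else, mostly with a low value. They report only what shows in the picture. A call takes as long as a camera call. They do not tell look-alikes from the thing itself.
- robot.find_in(camera, query): "xy" ([column, row] as shares, 0 to 1, of the picture: columns of its width, rows of its height, amid what is visible of it).
The state is a dict: "time": time; "qpos": joint angles; "qvel": joint speeds; "joint_efforts": joint torques, N m; "tool_pos": TCP position; "tool_rot": TCP orientation; "contact_force": force on the tool from outside, world axes, zero at the start; "torque": the same for the moment, N m; "opening": finger opening in m.
Only numpy, scipy, OpenCV 4.12 (cv2) and the standard library are available. Lean on these libraries where they do the work, as an engineer would, in place of code of your own. Each camera call takes 0.05 s, during which the arm holds its last target.

## Working session

There is one attempt and no reset: what is moved stays moved. The work goes in short steps, Python scripts to look and compute and a shell command to move; the robot and the scene stay as the last step left them, time stands still between calls to the robot, and variables do not carry over. Pictures are saved under pics/ and viewed, and the job is handed in when it is done.

```bash
ls; mkdir -p pics; cat > h.py <<'E'
import numpy as np, cv2
from cell import robot
def cam(n):
    c=robot.calibration(n); f=210/np.tan(np.radians(c['vfov'])/2)
    R=cv2.Rodrigues(np.array(c['rvec'],float))[0]; t=np.array(c['tvec'],float)
    return c,f,R,t
def ray(n,px,C=None):
    c,f,R,t=C or cam(n)
    d=np.array([(px[0]-c['cx'])/f,(px[1]-c['cy'])/f]); u=d.copy()
    for _ in range(30): u=d/(1+c['k1']*(u@u))
    return -R.T@t, R.T@np.array([u[0],u[1],1])
def atz(n,px,z,C=None):
    o,d=ray(n,px,C); return o+d*(z-o[2])/d[2]
def proj(n,P,C=None):
    c,f,R,t=C or cam(n); p=R@np.array(P,float)+t; u=p[:2]/p[2]; u=u*(1+c['k1']*(u@u))
    return u*f+[c['cx'],c['cy']]
def snap(n,fn):
    im=robot.read_camera(n); cv2.imwrite('pics/'+fn,im[:,:,::-1]); return im
E
python3 - <<'E'
from h import *
for n in ['scene','top','wrist']:
    snap(n,n+'0.png')
    c=robot.calibration(n); print(n,c)
s=robot.observe(); print(s)
E
```

```text
pics
scene {'vfov': 44.9263066958165, 'cx': 280.9515020400162, 'cy': 207.76553072752642, 'k1': -0.11126000484599669, 'rvec': array([ 1.60447922,  2.1845018 , -0.67793798]), 'tvec': array([ 0.1451306, -0.4090629,  1.6953914])}
top {'vfov': 55.79055355758123, 'cx': 278.9470816085631, 'cy': 208.4269058494857, 'k1': -0.0662573326330777, 'rvec': array([ 2.16019463, -2.01860452,  0.2467573 ]), 'tvec': array([-0.00823142,  0.55054171,  0.73884712])}
wrist {'vfov': 62.0213595530806, 'cx': 275.71376247141626, 'cy': 212.06824725871763, 'k1': -0.07444034514415206, 'rvec': array([-2.41948725,  1.61794623,  0.22001359]), 'tvec': array([-0.52509649, -0.03183054,  0.38892802])}
{'time': 0.15, 'qpos': array([-1.32503274e+00,  3.42552825e-01,  1.52475906e+00, -5.82631074e-07,
        1.27542039e+00, -1.46015578e-01]), 'qvel': array([ 0.00134687, -0.00198984, -0.00142963,  0.00062594,  0.00033694,
        0.00089105]), 'joint_efforts': array([ 1.78067377e-03, -4.31469691e+01, -2.44352531e+01,  7.18780817e-02,
        5.37338422e-02, -8.90950537e-05]), 'tool_pos': array([ 0.20040304, -0.48492771,  0.22622319]), 'tool_rot': array([-3.14046508e+00, -1.65260027e-04,  3.91779240e-01]), 'contact_force': array([-0.00312111, -0.55110485, -0.1071016 ]), 'torque': array([-0.0181183 ,  0.04096976, -0.05392094]), 'opening': 0.09193706732489727}
```

View pics/scene0.png

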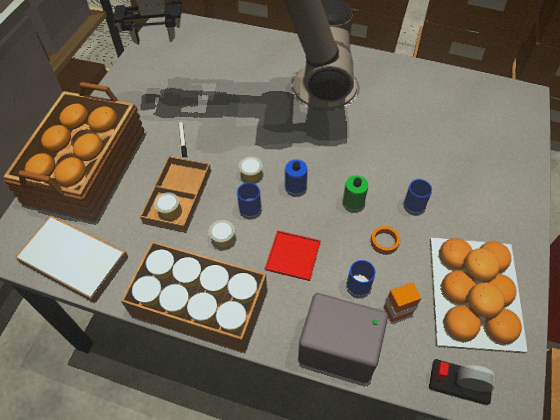

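View pics/top0.png

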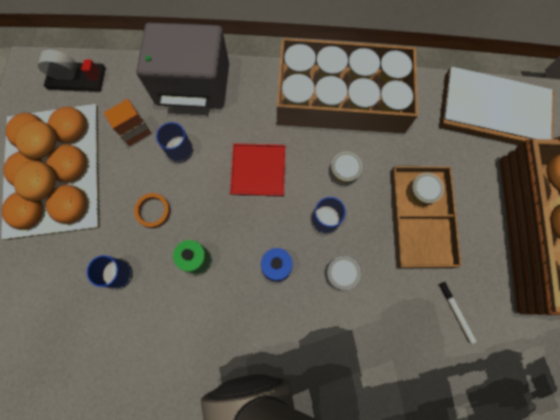

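View pics/wrist0.png

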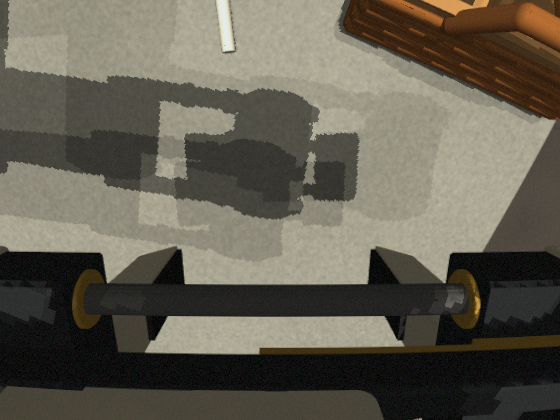

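```bash
python3 - <<'E'
from h import *
for q in ['blue_canister_mid','green_canister_mid','blue_cap_mid','green_cap_mid','parcel','refill','cap_holder','cup2_mid']:
    r=robot.find_in('top',q)
    print(q,[(round(d['p'],2),(np.array(d['xy'])*[560,420]).round(1).tolist()) for d in r[:4]])
E
```

```text
blue_canister_mid [(0.74, [176.4, 138.7]), (0.67, [328.9, 215.3]), (0.64, [275.7, 280.9]), (0.61, [106.5, 269.6])]
green_canister_mid [(0.48, [203.7, 264.0])]
blue_cap_mid [(0.85, [276.3, 263.3]), (0.39, [426.6, 224.4])]
green_cap_mid [(0.69, [187.6, 257.8])]
parcel [(0.86, [425.3, 225.9])]
refill [(0.85, [257.1, 171.4])]
cap_holder [(0.92, [153.6, 200.4])]
cup2_mid [(0.64, [343.4, 272.0])]
```

The blue candidates in top are the closed one at (277,265) and the open empties at (329,215), (174,140) and (108,271). The closed one at (277,265) has a cap and a black knob and looks nearest the base. I'll confirm it in a crop and measure everything.

```bash
python3 - <<'E'
from h import *
t=cv2.imread('pics/top0.png'); s=cv2.imread('pics/scene0.png')
a=cv2.resize(t[190:320,80:370],None,fx=2.7,fy=2.7,interpolation=cv2.INTER_CUBIC); cv2.imwrite('pics/crop1.png',a)
T=cam('top');S=cam('scene')
for n,p,z in [('blue',(277,265),.089),('e1',(329,208),.08),('e2',(172,128),.08),('e3',(100,268),.08)]:
    P=atz('top',p,z,T); print(n,P.round(3),np.hypot(*P[:2]).round(3))
def comp(im,lo,hi,near):
    m=cv2.inRange(cv2.cvtColor(im,cv2.COLOR_BGR2HSV),lo,hi)
    n,l,st,c=cv2.connectedComponentsWithStats(m)
    ok=[i for i in range(1,n) if st[i,4]>60]
    i=min(ok,key=lambda i:np.hypot(*(c[i]-near))); return (l==i).astype(np.uint8),st[i],c[i]
# red tray
for im,n,C,near in [(t,'top',T,(258,170)),(s,'scene',S,(293,255))]:
    m,st,c=comp(im,(0,180,80),(6,255,255),near); 
    k=cv2.findContours(m,0,1)[0][0]; r=cv2.minAreaRect(k); b=cv2.boxPoints(r)
    W=np.array([atz(n,p,.01,C) for p in b]); print('refill',n,st,W.mean(0).round(4),W.round(3).tolist())
for im,n,C,near in [(t,'top',T,(152,210)),(s,'scene',S,(385,240))]:
    m,st,c=comp(im,(8,180,80),(20,255,255),near)
    print('holder',n,st,c,atz(n,c,.011,C).round(4))
    k=max(cv2.findContours(m,0,1)[0],key=len)
    W=np.array([atz(n,p[0],.022,C) for p in k])[:,:2].astype(np.float32); print(cv2.minEnclosingCircle(W))
for im,n,C,nb,ng in [(t,'top',T,(277,265),(190,256)),(s,'scene',S,(296,167),(356,182))]:
  for col,lo,hi,near in [('blue',(110,150,60),(130,255,255),nb),('green',(50,150,60),(75,255,255),ng)]:
    m,st,c=comp(im,lo,hi,near); print(col,n,st,c,atz(n,c,.09,C).round(4))
E
```

```text
blue [0.433 0.025 0.089] 0.434
e1 [ 0.554 -0.071  0.08 ] 0.559
e2 [0.706 0.267 0.08 ] 0.755
e3 [0.403 0.369 0.08 ] 0.547
refill top [ 231  145   53   50 2498] [0.6515 0.084  0.01  ] [[0.592, 0.138, 0.01], [0.708, 0.145, 0.01], [0.711, 0.028, 0.01], [0.595, 0.025, 0.01]]
refill scene [ 265  231   55   50 1835] [0.653  0.0845 0.01  ] [[0.716, 0.03, 0.01], [0.593, 0.017, 0.01], [0.591, 0.142, 0.01], [0.712, 0.149, 0.01]]
holder top [135 194  34  33 312] [151.16025641 209.87820513] [0.5413 0.3085 0.011 ]
((0.5390607714653015, 0.3042530417442322), 0.03683830797672272)
holder scene [372 226  28  25 228] [385.45614035 238.00877193] [0.5329 0.3078 0.011 ]
((0.5393033623695374, 0.30749404430389404), 0.037768274545669556)
blue top [262 249  30  31 629] [276.18124006 264.32114467] [0.4343 0.0266 0.09  ]
green top [174 241  30  30 558] [189.17562724 255.68458781] [0.4391 0.1945 0.09  ]
blue scene [286 160  21  19 258] [295.94573643 169.08914729] [0.4406 0.0297 0.09  ]
green scene [346 176  22  18 253] [356.58893281 185.0513834 ] [0.4443 0.1992 0.09  ]
```

```bash
python3 - <<'E'
from h import *
t=cv2.imread('pics/top0.png'); s=cv2.imread('pics/scene0.png')
cv2.imwrite('pics/crop2.png',cv2.resize(t[150:290,360:480],None,fx=4,fy=4,interpolation=cv2.INTER_CUBIC))
cv2.imwrite('pics/crop3.png',cv2.resize(s[140:260,270:410],None,fx=5,fy=5,interpolation=cv2.INTER_CUBIC))
E
```

```text
(no output)
```

View pics/crop1.png

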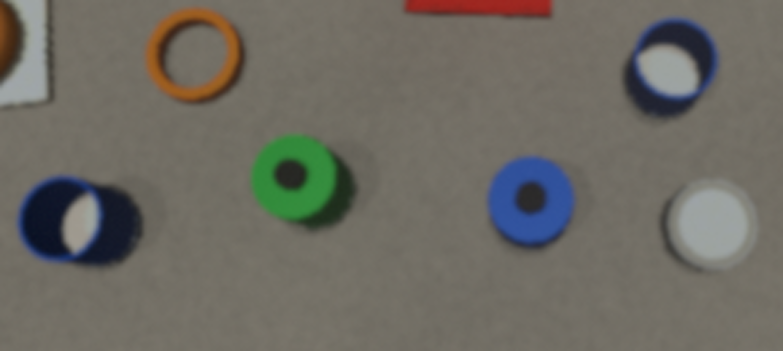

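View pics/crop2.png

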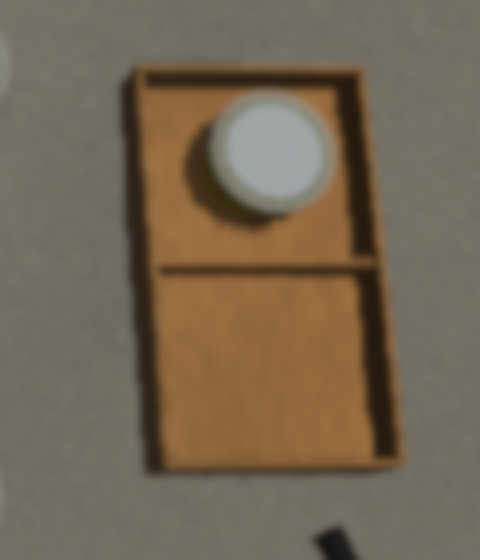

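View pics/crop3.png

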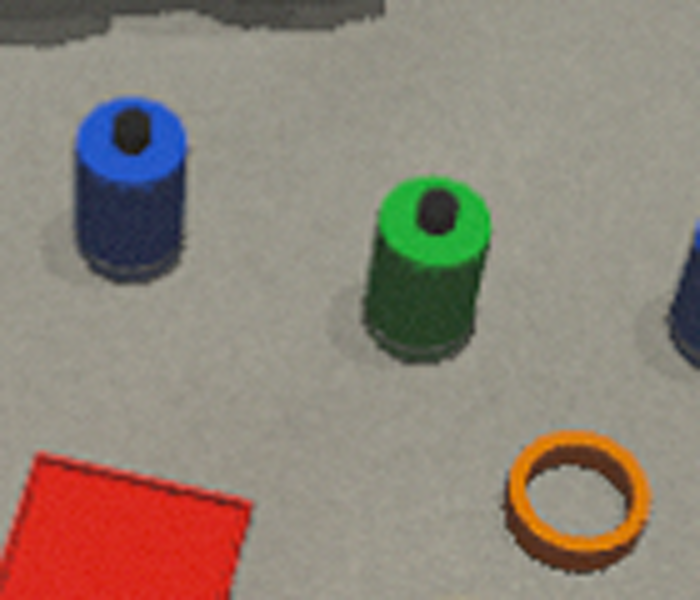

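The crops confirm it: the capped blue canister is at (277,265) in top, 0.43 m from the base, and the green one is at (190,256). The orange ring is at (152,210), and the empty parcel compartment is the lower one at about (428,243).

```bash
cat > meas.py <<'E'
from h import *
def comp(im,lo,hi,near):
    m=cv2.inRange(cv2.cvtColor(im,cv2.COLOR_BGR2HSV),lo,hi)
    n,l,st,c=cv2.connectedComponentsWithStats(m)
    ok=[i for i in range(1,n) if st[i,4]>60]
    i=min(ok,key=lambda i:np.hypot(*(c[i]-near))); return (l==i).astype(np.uint8)
def capc(n,im,C,col,near,z):
    lo,hi={'blue':((108,150,110),(130,255,255)),'green':((50,150,110),(75,255,255))}[col]
    m=comp(im,lo,hi,near); k=max(cv2.findContours(m,0,1)[0],key=len)
    W=np.array([atz(n,p[0],z,C) for p in cv2.convexHull(k)])[:,:2].astype(np.float32)
    (c,r)=cv2.minEnclosingCircle(W); return np.array(c),r
E
python3 - <<'E'
from meas import *
t=cv2.imread('pics/top0.png'); s=cv2.imread('pics/scene0.png'); T=cam('top');S=cam('scene')
for col,a,b in [('blue',(277,265),(296,167)),('green',(190,256),(356,182))]:
    print(col,capc('top',t,T,col,a,.089),capc('scene',s,S,col,b,.089))
W=np.array([atz('top',(360+u/4,150+v/4),.035,T)[:2] for u,v in [(135,68),(360,68),(402,462),(162,468)]]); print(W.round(4),W.mean(0))
far=(W[0]+W[1])/2; near=(W[2]+W[3])/2; L=np.linalg.norm(far-near); print(L,'slot',near+(far-near)*(.056/.22)); d=far-near; print('yaw of long axis',np.degrees(np.arctan2(d[1],d[0])))
print('widths',np.linalg.norm(W[0]-W[1]))
E
```

```text
blue (array([0.43525141, 0.02699332]), 0.029190393164753914) (array([0.4372417 , 0.02841103]), 0.031119609251618385)
green (array([0.44020101, 0.19579184]), 0.02881995029747486) (array([0.44082677, 0.19911732]), 0.02995278313755989)
[[ 0.6676 -0.2144]
 [ 0.6769 -0.3398]
 [ 0.4616 -0.3544]
 [ 0.4509 -0.2281]] [ 0.56425002 -0.2841769 ]
0.2165006612398173 slot [ 0.51122339 -0.28766261]
yaw of long axis 3.7609365225641986
widths 0.12572231031340259
```

```bash
cat > go.py <<'E'
import sys
from h import *
from scipy.spatial.transform import Rotation as R
s=robot.observe(); p=np.array(s['tool_pos']); r=R.from_euler('xyz',s['tool_rot'])
t=np.array([float(v) for v in sys.argv[1:4]]); d=r.inv().apply(t-p)*1000
print('t',round(s['time'],2),'tcp',p.round(4),'yaw',np.degrees(s['tool_rot'][2]).round(1),'open',round(s['opening'],4),'F',np.round(s['contact_force'],2))
print('d',d.round(1),'rows',np.linalg.norm(d)/41.7)
E
python3 go.py .436 .0275 .16
```

```text
t 0.55 tcp [ 0.2005 -0.4852  0.2267] yaw 22.4 open 0.0919 F [0.31 0.28 0.62]
d [ 413.4 -384.    66.7] rows 13.624876969202251
```

```bash
python3 -m pendant '[[[30,-28,0],2],[[60,-56,0],4],[[90,-84,0],7],[[120,-112,5],10],[[150,-140,10],13],[[180,-168,15],16],[[210,-196,20],19],[[240,-224,25],22.4],[[270,-252,30],22.4],[[300,-280,40],22.4]]' 1
python3 go.py .436 .0275 .16
```

```text
time: 1.38
tool_pos: [0.3715, -0.1107, 0.1875]
tool_rot: [3.14, -0.002, 0.0]
contact_force: [1.6, 0.5, -0.5]
opening: 0.0918
t 1.38 tcp [ 0.3715 -0.1107  0.1875] yaw 0.0 open 0.0918 F [ 1.59  0.49 -0.46]
d [  64.4 -138.2   27.5] rows 3.716770792699303
```

```bash
python3 -m pendant '[[[15,-30,0],0],[[30,-65,0],0],[[45,-100,0],0],[[58,-125,10],0],[[64,-138,20],0],[[64,-138,27],0],[[64,-138,27],0]]'
python3 go.py .436 .0275 .046
python3 - <<'E'
from h import *
snap('wrist','w1.png');snap('top','t1.png')
E
```

```text
time: 1.97
tool_pos: [0.4346, 0.0277, 0.1592]
tool_rot: [3.14, 0.0, 0.002]
contact_force: [0.1, -0.3, 0.6]
opening: 0.0919
t 1.97 tcp [0.4346 0.0277 0.1592] yaw 0.1 open 0.0919 F [ 0.15 -0.28  0.62]
d [1.400e+00 1.000e-01 1.132e+02] rows 2.7152309319779393
```

View pics/w1.png

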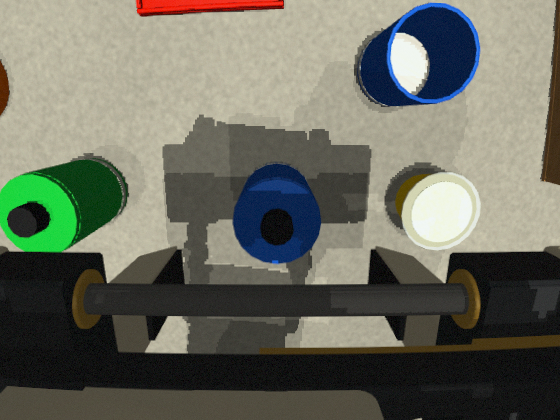

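```bash
python3 - <<'E'
from h import *
C=cam('wrist'); 
print('knob',atz('wrist',(277,226),.104,C).round(4))
for p in [(233,217),(321,217),(277,263),(277,178)]: print(p,atz('wrist',p,.089,C).round(4))
print('green knob',atz('wrist',(27,220),.104,C).round(4)) 
E
```

```text
knob [0.44   0.0255 0.104 ]
(233, 217) [0.4417 0.0554 0.089 ]
(321, 217) [ 0.4416 -0.0045  0.089 ]
(277, 263) [0.4078 0.0254 0.089 ]
(277, 178) [0.4685 0.0255 0.089 ]
green knob [0.4439 0.1914 0.104 ]
```

The wrist view has the knob centred at (277,226), which agrees with the other cameras. I'll descend with small corrections.

```bash
python3 -m pendant '[[[3,1,25],0],[[3,1,55],0],[[3,1,85],0],[[3,1,105],0],[[3,1,113],0],[[3,1,113],0]]' 1
python3 -m pendant '[[[0,0,0],0],[[0,0,0],0],[[0,0,0],0],[[0,0,0],0],[[0,0,0],0],[[0,0,0],0]]' 0 28
python3 go.py .436 .0275 .046
```

```text
time: 2.57
tool_pos: [0.4375, 0.0245, 0.0467]
tool_rot: [3.14, 0.001, -0.002]
contact_force: [-0.4, -0.5, 0.4]
opening: 0.0915
time: 3.07
tool_pos: [0.438, 0.0246, 0.0475]
tool_rot: [3.14, -0.001, -0.002]
contact_force: [-0.9, 1.2, 6.9]
opening: 0.0622
t 3.07 tcp [0.438  0.0246 0.0475] yaw -0.1 open 0.0622 F [-0.86  1.18  6.86]
d [-2.  -2.9  1.5] rows 0.09217618948061476
```

```bash
python3 -m pendant '[[[0,0,-3],0],[[0,0,-10],0],[[0,0,-20],0],[[0,0,-32],0],[[0,0,-42],0],[[0,0,-50],0],[[0,0,-53],0],[[0,0,-53],0],[[0,0,-53],0],[[0,0,-53],0]]'
python3 - <<'E'
from h import *
r=[]
for i in range(6):
    f=robot.observe(); r.append([f['contact_force'][2],f['joint_efforts'][1],f['joint_efforts'][2]]); robot.read_camera('top')
print(np.array(r).round(2)); print(np.mean(r,0))
snap('scene','s1.png'); print(f['time'],f['tool_pos'],f['opening'])
E
```

```text
time: 3.9
tool_pos: [0.4376, 0.0247, 0.1]
tool_rot: [3.14, 0.0, -0.002]
contact_force: [-0.9, 0.5, -1.2]
opening: 0.0624
[[ -1.18 -38.41 -18.95]
 [ -2.51 -38.31 -18.87]
 [ -1.12 -38.22 -18.82]
 [ -2.79 -38.16 -18.79]
 [ -1.8  -38.11 -18.78]
 [ -0.88 -38.08 -18.78]]
[ -1.71375087 -38.21602583 -18.83341312]
4.15 [0.43782016 0.02469046 0.10014345] 0.06267591551762326
```

View pics/s1.png

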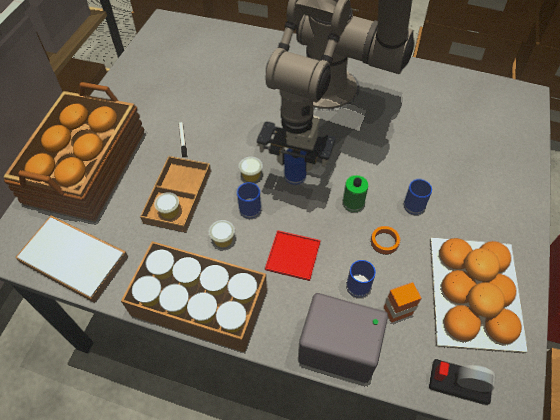

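It is lifted. The force reading is noisy, so I'll average for longer.

```bash
cat > weigh.py <<'E'
from h import *
r=[]
for i in range(24):
    f=robot.observe(); r.append([f['contact_force'][2],f['joint_efforts'][1],f['joint_efforts'][2]]); robot.read_camera('top')
r=np.array(r); print(r.mean(0).round(3),(r.std(0)/24**.5).round(3),f['time'],f['tool_pos'])
E
python3 weigh.py; python3 go.py .438 .0250 .046
```

```text
[ -1.815 -38.063 -18.82 ] [0.084 0.003 0.002] 5.4 [0.43802435 0.02468441 0.10049771]
t 5.45 tcp [0.438  0.0247 0.1005] yaw -0.1 open 0.0624 F [ 0.34 -0.21 -2.01]
d [-0.1 -0.4 54.5] rows 1.307009730130624
```

Blue weighs about 1.8 N, near the 180 g minimum, so it is very probably the lighter one. I'll carry it to the red tray and keep the option of moving it again.

```bash
python3 -m pendant '[[[6,-2,0],0],[[20,-6,0],0],[[44,-12,0],0],[[72,-20,0],0],[[102,-28,0],0],[[132,-36,0],0],[[162,-45,0],0],[[188,-52,0],0],[[206,-57,0],0],[[214,-59,0],0]]'
python3 -m pendant '[[[0,0,0],0],[[0,0,0],0]]'; python3 go.py .652 .084 .0515
```

```text
time: 6.28
tool_pos: [0.6547, 0.0843, 0.0998]
tool_rot: [3.141, -0.002, -0.001]
contact_force: [-0.9, -0.2, -1.5]
opening: 0.0625
time: 6.45
tool_pos: [0.6547, 0.0846, 0.0989]
tool_rot: [3.141, -0.001, -0.001]
contact_force: [-1.6, -0.2, -2.7]
opening: 0.0628
t 6.45 tcp [0.6547 0.0846 0.0989] yaw -0.1 open 0.0628 F [-1.6  -0.16 -2.66]
d [-2.8  0.6 47.4] rows 1.1387770204567853
```

```bash
python3 -m pendant '[[[-1,0,6],0],[[-2,0,16],0],[[-2,0,27],0],[[-2,0,36],0],[[-2,0,42],0],[[-2,0,45],0],[[-2,0,46],0],[[-2,0,47],0],[[-2,0,48],0],[[-2,0,48],0]]'
python3 go.py .652 .084 .0515
```

```text
time: 7.28
tool_pos: [0.6532, 0.0845, 0.0516]
tool_rot: [3.141, -0.002, -0.001]
contact_force: [-0.1, 0.3, -0.5]
opening: 0.0622
t 7.28 tcp [0.6532 0.0845 0.0516] yaw -0.1 open 0.0622 F [-0.08  0.27 -0.52]
d [-1.2  0.5  0.1] rows 0.032387806499319875
```

Force dropped from about -2 to -0.5, so it is touching. I'll release and retreat.

```bash
python3 -m pendant '[[[0,0,0.7],0],[[0,0,0.7],0],[[0,0,0.7],0],[[0,0,0.7],0],[[0,0,0.7],0],[[0,0,-10],0],[[0,0,-30],0],[[0,0,-60],0],[[0,0,-90],0],[[0,0,-105],0]]' 1
python3 - <<'E'
from meas import *
robot.read_camera('top'); robot.read_camera('top')
im=snap('wrist','w2.png')
E
python3 go.py .4405 .197 .16
```

```text
time: 8.12
tool_pos: [0.6545, 0.0848, 0.1617]
tool_rot: [3.141, -0.008, -0.001]
contact_force: [0.9, -0.5, 1.1]
opening: 0.092
t 8.27 tcp [0.6538 0.0847 0.1588] yaw -0.0 open 0.0921 F [-0.71 -0.07  0.2 ]
d [-213.4 -112.1   -2.6] rows 5.780280808481564
```

View pics/w2.png

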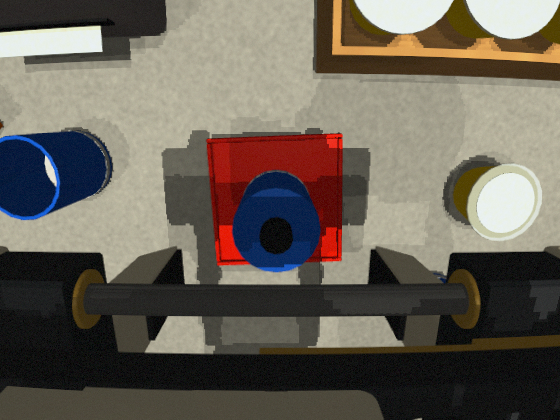

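Blue stands upright on the red tray with its cap on, knob at (276,236). Next is green.

```bash
python3 -m pendant '[[[-20,-10,0],0],[[-50,-26,0],0],[[-85,-44,0],0],[[-120,-62,0],0],[[-155,-81,0],0],[[-185,-97,0],0],[[-205,-108,0],0],[[-213,-112,0],0],[[-213,-112,0],0],[[-213,-112,0],0]]'
python3 - <<'E'
from meas import *
C=cam('wrist'); im=snap('wrist','w3.png')[:,:,::-1].copy()
print(capc('wrist',im,C,'green',(277,217),.089))
E
python3 go.py .4405 .197 .0475
```

```text
time: 9.1
tool_pos: [0.4413, 0.1968, 0.157]
tool_rot: [3.14, -0.006, -0.0]
contact_force: [0.4, 0.9, 0.6]
opening: 0.0919
(array([0.41616249, 0.19463056]), 0.014479025267064571)
t 9.15 tcp [0.4419 0.1965 0.1571] yaw -0.1 open 0.0916 F [-0.4  -0.18  0.18]
d [ -2.1  -0.6 109.6] rows 2.62815718576842
```

View pics/w3.png

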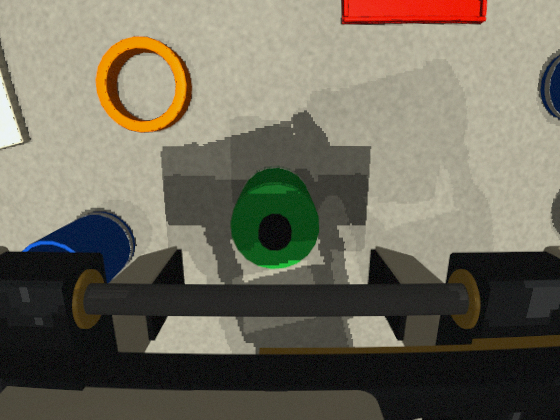

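```bash
python3 - <<'E'
from h import *
C=cam('wrist')
print('knob',atz('wrist',(275,232),.104,C).round(4), 'fl',atz('wrist',(275,223.5),.089,C).round(4),atz('wrist',(275,268),.089,C).round(4))
im=cv2.imread('pics/w3.png'); m=cv2.inRange(cv2.cvtColor(im,cv2.COLOR_BGR2HSV),(8,180,80),(24,255,255)); m[:,:60]=0;m[150:]=0
k=max(cv2.findContours(m,0,1)[0],key=len); W=np.array([atz('wrist',p[0],.022,C)[:2] for p in cv2.convexHull(k)],np.float32)
print('holder',cv2.minEnclosingCircle(W),cv2.boundingRect(k))
E
```

```text
knob [0.4441 0.1967 0.104 ] fl [0.4451 0.1968 0.089 ] [0.4126 0.1968 0.089 ]
holder ((0.5409578084945679, 0.30283039808273315), 0.03942642733454704) (96, 37, 96, 95)
```

```bash
python3 -m pendant '[[[1,0,25],0],[[1,0,55],0],[[1,0,85],0],[[1,0,103],0],[[1,0,110],0],[[1,0,110],0]]' 1
python3 -m pendant '[[[0,0,0],0],[[0,0,0],0],[[0,0,0],0],[[0,0,0],0],[[0,0,0],0],[[0,0,0],0]]' 0 30
python3 -m pendant '[[[0,0,-3],0],[[0,0,-10],0],[[0,0,-20],0],[[0,0,-32],0],[[0,0,-42],0],[[0,0,-50],0],[[0,0,-55],0],[[0,0,-55],0],[[0,0,-55],0],[[0,0,-55],0]]'
python3 weigh.py
```

```text
time: 9.65
tool_pos: [0.4436, 0.1954, 0.0453]
tool_rot: [3.139, -0.003, -0.003]
contact_force: [0.4, -0.5, 1.3]
opening: 0.0916
time: 10.15
tool_pos: [0.4443, 0.1958, 0.0462]
tool_rot: [3.14, -0.005, -0.002]
contact_force: [-0.7, 1.3, 4.5]
opening: 0.0623
time: 10.98
tool_pos: [0.4436, 0.1958, 0.1007]
tool_rot: [3.14, -0.004, -0.003]
contact_force: [0.2, 0.5, -4.4]
opening: 0.0621
[ -3.698 -43.532 -20.308] [0.095 0.022 0.01 ] 12.1333 [0.44398618 0.19589742 0.10118757]
```

Green weighs about 3.7 N against blue's 1.8 N, so green is the heavier and goes into the parcel.

```bash
python3 -m pendant '[[[0,4,-8],0],[[1,14,-24],0],[[3,34,-42],0],[[6,62,-56],0],[[10,95,-60],0],[[14,130,-60],0],[[19,165,-60],0],[[24,200,-60],0],[[29,235,-60],0],[[34,268,-60],0]]'
python3 go.py .511 -.288 .16
```

```text
time: 13.02
tool_pos: [0.4769, -0.0743, 0.1625]
tool_rot: [3.14, -0.006, -0.003]
contact_force: [1.2, 1.1, -3.9]
opening: 0.0623
t 13.02 tcp [ 0.4769 -0.0743  0.1625] yaw -0.2 open 0.0623 F [ 1.25  1.05 -3.94]
d [ 34.7 213.6   3.1] rows 5.1902914024308595
```

```bash
python3 -m pendant '[[[5,33,0],0],[[10,66,0],0],[[16,100,0],0],[[22,134,0],0],[[27,164,0],0],[[31,188,0],0],[[34,205,0],0],[[35,213,0],0],[[35,213,0],0],[[35,213,0],0]]'
python3 go.py .511 -.288 .0502
python3 - <<'E'
from h import *
snap('top','t4.png');snap('wrist','w4.png');snap('scene','s4.png')
C=cam('wrist'); im=cv2.imread('pics/w4.png')
for x,y in [(.455,-.228),(.6676,-.2144),(.6769,-.3398),(.4616,-.3544)]: print(proj('wrist',(x,y,.035),C))
E
```

```text
time: 13.85
tool_pos: [0.5109, -0.2868, 0.1631]
tool_rot: [3.141, -0.005, -0.003]
contact_force: [-0.7, 1.1, -4.0]
opening: 0.0626
t 13.85 tcp [ 0.5109 -0.2868  0.1631] yaw -0.2 open 0.0626 F [-0.68  1.07 -3.97]
d [ -0.5   1.1 112.9] rows 2.7073075095413706
[210.14096632 267.75887359]
[179.68868024   4.70433022]
[347.14577929  -9.26861898]
[352.82088452 260.57535499]
```

View pics/w4.png

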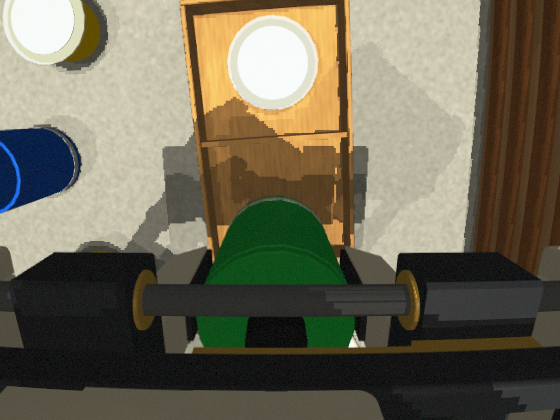

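View pics/s4.png

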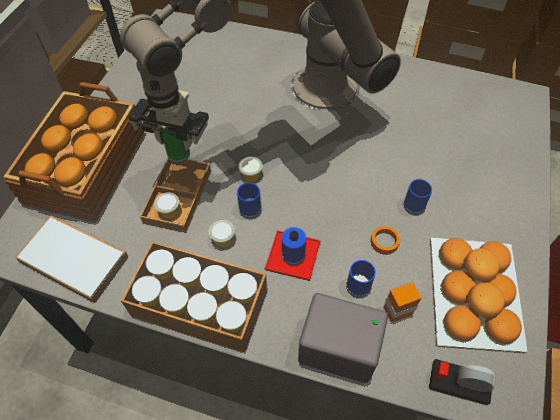

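```bash
python3 - <<'E'
from h import *
C=cam('wrist'); T=cam('top')
print('divider top far/near',atz('wrist',(275,135),.035,C).round(4),atz('wrist',(275,140),.035,C).round(4))
print('walls',atz('wrist',(202,190),.035,C).round(4),atz('wrist',(352,190),.035,C).round(4))
for z in (.06,.1,.14): print('crate',atz('top',(540,300),z,T).round(3),atz('top',(532,150),z,T).round(3))
E
```

```text
divider top far/near [ 0.5701 -0.2858  0.035 ] [ 0.5661 -0.2858  0.035 ]
walls [ 0.5253 -0.2248  0.035 ] [ 0.5251 -0.3501  0.035 ]
crate [ 0.398 -0.506  0.06 ] [ 0.721 -0.517  0.06 ]
crate [ 0.396 -0.48   0.1  ] [ 0.703 -0.49   0.1  ]
crate [ 0.394 -0.453  0.14 ] [ 0.684 -0.462  0.14 ]
```

Compartment centre confirmed at about (0.513, -0.288), with the divider at row 138 and walls at columns 202 and 352. I'll descend gently.

```bash
python3 -m pendant '[[[1,1,8],0],[[2,1,24],0],[[2,1,44],0],[[2,1,64],0],[[2,1,82],0],[[2,1,95],0],[[2,1,102],0],[[2,1,106],0],[[2,1,108],0],[[2,1,109],0]]'
python3 -m pendant '[[[0,0,1],0],[[0,0,2],0],[[0,0,3],0],[[0,0,3.5],0],[[0,0,3.5],0]]'
python3 go.py .513 -.288 .0502
```

```text
time: 14.83
tool_pos: [0.5142, -0.2871, 0.0547]
tool_rot: [3.14, -0.006, -0.001]
contact_force: [0.7, -0.3, -3.5]
opening: 0.0622
time: 15.25
tool_pos: [0.5142, -0.2872, 0.0513]
tool_rot: [3.14, -0.007, -0.001]
contact_force: [0.1, -0.6, -3.2]
opening: 0.0623
t 15.25 tcp [ 0.5142 -0.2872  0.0513] yaw -0.1 open 0.0623 F [ 0.09 -0.63 -3.23]
d [-1.2  0.8  1.1] rows 0.043776527804659474
```

```bash
python3 -m pendant '[[[0,0,1],0],[[0,0,1.5],0],[[0,0,2],0],[[0,0,2],0],[[0,0,2],0]]'
```

```text
time: 15.67
tool_pos: [0.5145, -0.2874, 0.0502]
tool_rot: [3.139, -0.007, -0.001]
contact_force: [-2.7, 1.1, 5.6]
opening: 0.0623
```

Contact (force now +5.6 N upward). Release and rise.

```bash
python3 -m pendant '[[[0,0,-0.3],0],[[0,0,-0.3],0],[[0,0,-0.3],0],[[0,0,-0.3],0],[[0,0,-0.3],0],[[0,0,-10],0],[[0,0,-30],0],[[0,0,-60],0],[[0,0,-90],0],[[0,0,-115],0]]' 1
python3 - <<'E'
from h import *
robot.read_camera('top');snap('wrist','w5.png')
E
python3 go.py .652 .084 .165
```

```text
time: 16.5
tool_pos: [0.5139, -0.2873, 0.168]
tool_rot: [3.138, -0.009, -0.001]
contact_force: [0.2, -0.5, 0.1]
opening: 0.0919
t 16.6 tcp [ 0.5158 -0.2886  0.1708] yaw -0.1 open 0.0922 F [ 0.29 -0.76  0.77]
d [ 135.7 -372.8    4.8] rows 9.514889888581914
```

View pics/w5.png

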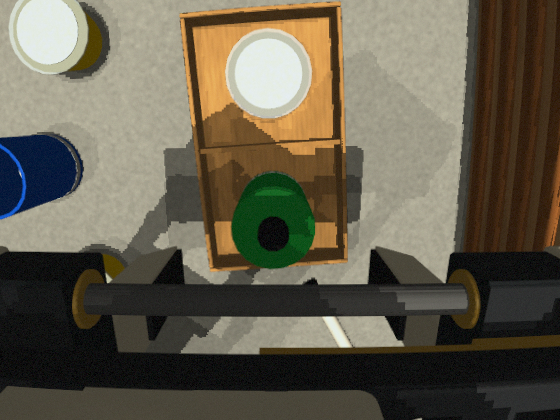

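Green stands upright in the compartment, cap on (knob at (273,233)), with the fruit cup untouched. Back to blue.

```bash
python3 -m pendant '[[[10,-27,0],0],[[24,-66,0],0],[[38,-104,0],0],[[52,-142,0],0],[[66,-181,0],0],[[80,-220,0],0],[[94,-258,0],0],[[108,-297,0],0],[[120,-330,0],0],[[128,-352,0],0]]'
python3 go.py .653 .0845 .165
```

```text
time: 17.43
tool_pos: [0.6444, 0.067, 0.1694]
tool_rot: [3.134, -0.015, 0.001]
contact_force: [0.3, 0.9, -0.1]
opening: 0.0914
t 17.43 tcp [0.6444 0.067  0.1694] yaw 0.1 open 0.0914 F [ 0.29  0.87 -0.15]
d [  8.6 -17.5   4.4] rows 0.4783438227074233
```

```bash
python3 -m pendant '[[[5,-12,0],0],[[8,-18,0],0],[[8,-18,0],0],[[8,-18,0],0],[[8,-18,0],0]]'
python3 - <<'E'
from h import *
f=robot.observe();snap('wrist','w6.png');snap('top','t6.png'); print(f['tool_pos'],f['tool_rot'])
E
```

```text
time: 17.85
tool_pos: [0.6521, 0.0833, 0.1693]
tool_rot: [3.134, -0.014, -0.0]
contact_force: [-0.5, -0.4, 0.2]
opening: 0.0917
[0.65213555 0.08329437 0.16928738] [ 3.13352044e+00 -1.42725213e-02 -3.50485347e-04]
```

View pics/w6.png

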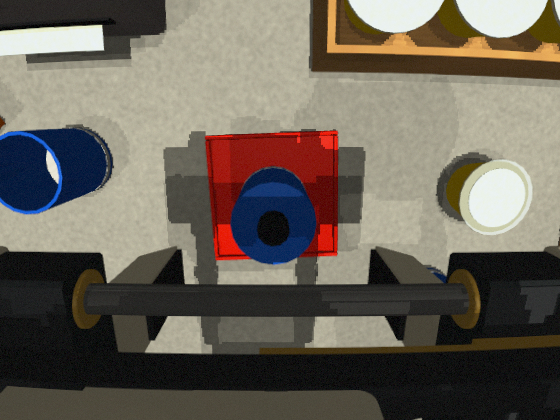

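```bash
python3 - <<'E'
from meas import *
C=cam('wrist'); T=cam('top')
print('knob w',atz('wrist',(273.5,229.5),.108,C).round(4),'flange',atz('wrist',(274,220.5),.093,C).round(4), atz('wrist',(274,264),.093,C).round(4))
t=cv2.imread('pics/t6.png'); cv2.imwrite('pics/t6c.png',cv2.resize(t[120:230,200:320],None,fx=5,fy=5))
E
python3 go.py .653 .0835 .096
```

```text
knob w [0.6538 0.0842 0.108 ] flange [0.6557 0.0838 0.093 ] [0.623  0.0839 0.093 ]
t 17.95 tcp [0.6522 0.0834 0.1695] yaw -0.0 open 0.0919 F [0.55 0.16 0.2 ]
d [-0.3 -0.7 73.5] rows 1.7627586523640684
```

View pics/t6c.png

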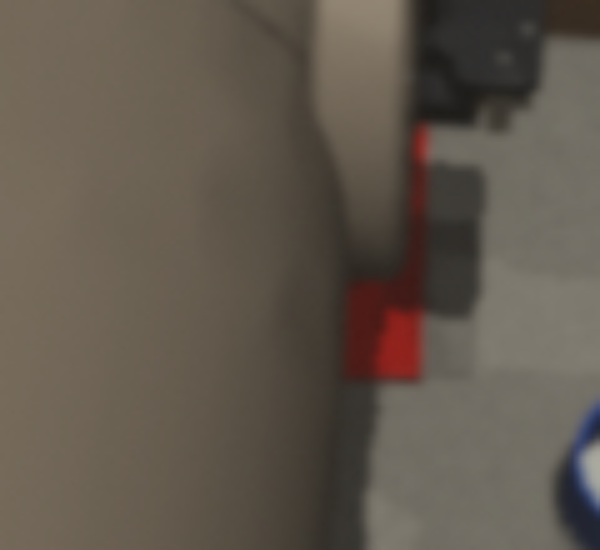

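```bash
python3 -m pendant '[[[1,-1,15],0],[[1,-1,35],0],[[1,-1,55],0],[[1,-1,67],0],[[1,-1,71],0],[[1,-1,72],0],[[1,-1,72],0]]' 1
python3 go.py .654 .084 .096
```

```text
time: 18.53
tool_pos: [0.6547, 0.0835, 0.0982]
tool_rot: [3.134, -0.015, -0.001]
contact_force: [0.0, 0.2, -0.9]
opening: 0.0915
t 18.53 tcp [0.6547 0.0835 0.0982] yaw -0.1 open 0.0915 F [ 0.05  0.18 -0.94]
d [-0.7 -0.5  2.1] rows 0.05566309094766021
```

```bash
python3 -m pendant '[[[-0.5,0,2],0],[[-0.5,0,2],0],[[-0.5,0,2],0],[[-0.5,0,2],0],[[-0.5,0,2],0],[[-0.5,0,2],0],[[-0.5,0,2],0],[[-0.5,0,2],0],[[-0.5,0,2],0]]' 0 12
python3 - <<'E'
from h import *
snap('wrist','w7.png')
E
```

```text
time: 19.28
tool_pos: [0.6542, 0.0835, 0.0961]
tool_rot: [3.134, -0.015, -0.001]
contact_force: [0.2, 0.3, -1.0]
opening: 0.0365
```

View pics/w7.png

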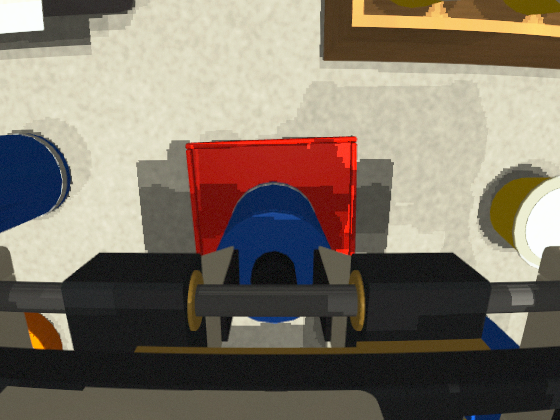

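Still closing; opening is 36.5 mm against the 22 mm knob.

```bash
python3 -m pendant '[[[0,0,0],0],[[0,0,0],0],[[0,0,0],0],[[0,0,0],0],[[0,0,0],0],[[0,0,0],0]]' 0 14
```

```text
time: 19.83
tool_pos: [0.6542, 0.0835, 0.0961]
tool_rot: [3.134, -0.015, -0.001]
contact_force: [-0.6, 1.1, -0.1]
opening: 0.0211
```

```bash
python3 -m pendant '[[[0,0,0],0],[[0,0,-3],0],[[0,0,-8],0],[[0,0,-16],0],[[0,0,-28],0],[[0,0,-42],0],[[0,0,-55],0],[[0,0,-65],0],[[0,0,-68],0],[[0,0,-68],0]]'
python3 - <<'E'
from h import *
snap('scene','s8.png');snap('wrist','w8.png')
s=cv2.imread('pics/s8.png'); cv2.imwrite('pics/s8c.png',cv2.resize(s[170:290,230:420],None,fx=4,fy=4,interpolation=cv2.INTER_CUBIC))
E
python3 go.py .5395 .305 .16
```

```text
time: 20.67
tool_pos: [0.6537, 0.0841, 0.1658]
tool_rot: [3.134, -0.018, -0.001]
contact_force: [0.8, 0.2, -0.4]
opening: 0.022
t 20.77 tcp [0.6529 0.084  0.1638] yaw -0.1 open 0.0215 F [ 0.37 -0.83 -0.3 ]
d [-113.6 -220.9    0.4] rows 5.956545562359841
```

View pics/s8c.png

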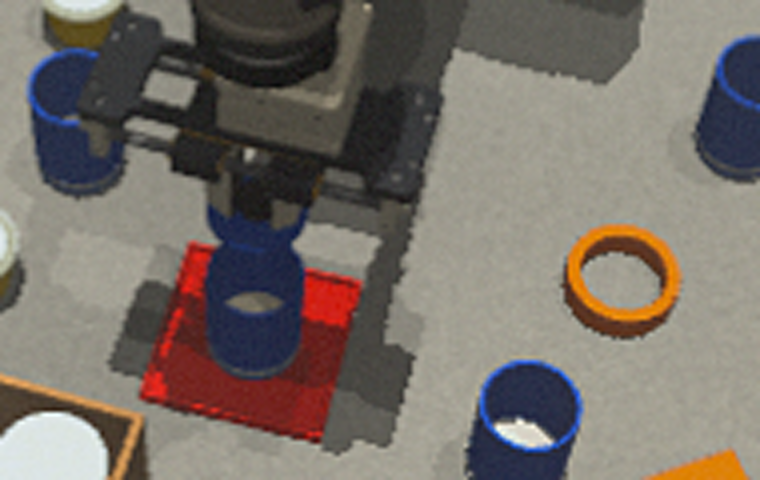

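View pics/w8.png

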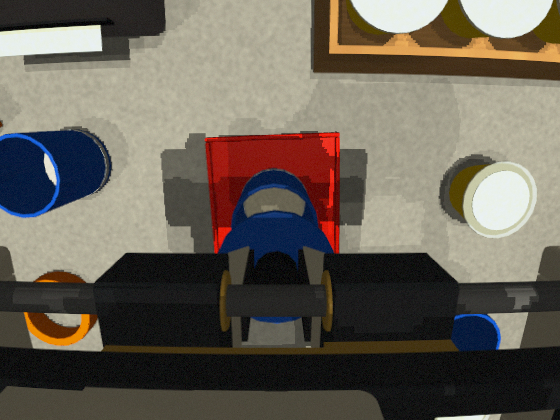

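Cap held; the blue canister is open and standing on the tray. I'll move short of the ring to measure it with the wrist camera.

```bash
python3 -m pendant '[[[-8,-10,0],0],[[-24,-31,0],0],[[-46,-59,0],0],[[-70,-89,0],0],[[-94,-120,0],0],[[-118,-151,0],0],[[-142,-181,0],0],[[-160,-204,0],0],[[-170,-217,0],0],[[-173,-221,0],0]]'
python3 -m pendant '[[[0,0,0],0],[[0,0,0],0],[[0,0,0],0]]'
python3 - <<'E'
from h import *
f=robot.observe(); print(f['tool_pos'],f['tool_rot'],f['opening'])
C=cam('wrist'); im=snap('wrist','w9.png')[:,:,::-1]
m=cv2.inRange(cv2.cvtColor(im,cv2.COLOR_RGB2BGR)*0+im,(0,0,0),(255,255,255))
hsv=cv2.cvtColor(np.ascontiguousarray(im),cv2.COLOR_BGR2HSV); m=cv2.inRange(hsv,(8,180,60),(24,255,255)); m[:, :150]=0; m[:,400:]=0; m[245:]=0
k=max(cv2.findContours(m,0,1)[0],key=len); print(cv2.boundingRect(k))
for z in(.022,.018):
  W=np.array([atz('wrist',p[0],z,C)[:2] for p in cv2.convexHull(k)],np.float32); print(z,cv2.minEnclosingCircle(W))
E
```

```text
time: 21.6
tool_pos: [0.4769, 0.3076, 0.1588]
tool_rot: [3.134, -0.012, 0.003]
contact_force: [-0.2, -0.8, -0.5]
opening: 0.0212
time: 21.85
tool_pos: [0.4773, 0.3068, 0.1585]
tool_rot: [3.133, -0.012, 0.002]
contact_force: [0.1, 0.7, -0.2]
opening: 0.0211
[0.47729852 0.30683066 0.15851831] [ 3.13310164e+00 -1.21630648e-02  1.83387720e-03] 0.021091693044762824
(230, 83, 91, 92)
0.022 ((0.5407928228378296, 0.30624911189079285), 0.037375543266534805)
0.018 ((0.5406930446624756, 0.3062240183353424), 0.03788266330957413)
```

View pics/w9.png

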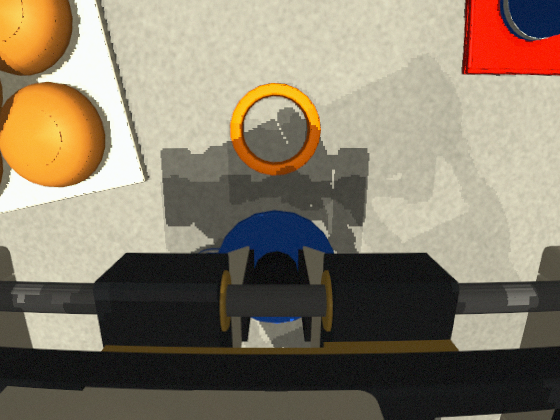

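```bash
python3 - <<'E'
from h import *
from scipy.optimize import least_squares
C=cam('wrist'); im=cv2.imread('pics/w9.png'); hsv=cv2.cvtColor(im,cv2.COLOR_BGR2HSV)
m=cv2.inRange(hsv,(108,120,30),(130,255,255)); m[:200]=0;m[252:]=0;m[:,:215]=0;m[:,340:]=0
pts=[]
for c in range(228,326,4):
    r=np.where(m[:,c])[0]
    if len(r): pts.append((c,r.min()))
print(pts[::3])
for z in (.1555,.1505):
    W=np.array([atz('wrist',p,z,C)[:2] for p in pts])
    s=least_squares(lambda q:np.hypot(W[:,0]-q[0],W[:,1]-q[1])-.0305,[.477,.307]); print(z,s.x.round(4),np.abs(s.fun).max().round(4))
print(proj('wrist',(.54,.3062,.022),C))
c=cv2.resize(im[190:330,200:350],None,fx=5,fy=5); cv2.imwrite('pics/w9c.png',c)
E
```

```text
[(228, np.int64(233)), (240, np.int64(222)), (252, np.int64(215)), (264, np.int64(212)), (276, np.int64(212)), (288, np.int64(212)), (300, np.int64(216)), (312, np.int64(223)), (324, np.int64(235))]
0.1555 [0.476  0.3067] 0.0005
0.1505 [0.4748 0.3066] 0.0004
[274.83800424 131.21977463]
```

View pics/w9c.png

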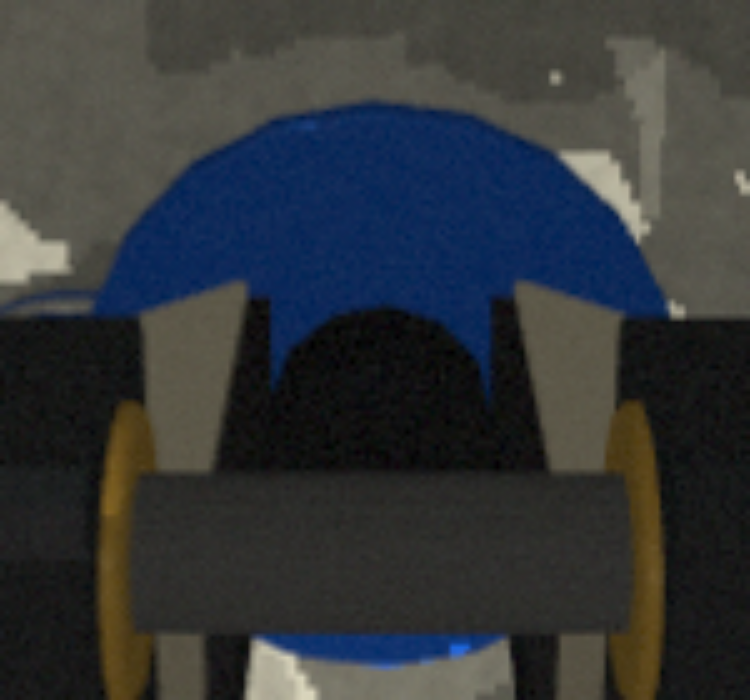

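```bash
python3 - <<'E'
from h import *
T=cam('top')
for p,z in [((98,105),0),((97,228),0),((85,205),.03),((72,190),.05),((88,160),.03),((55,180),.09),((36,130),.09),((150,130),.03),((188,270),0)]: print(p,atz('top',p,z,T).round(3))
E
python3 go.py .5417 .3055 .07
```

```text
(98, 105) [0.792 0.481 0.   ]
(97, 228) [0.495 0.428 0.   ]
(85, 205) [0.538 0.449 0.03 ]
(72, 190) [0.564 0.473 0.05 ]
(88, 160) [0.641 0.462 0.03 ]
(55, 180) [0.573 0.491 0.09 ]
(36, 130) [0.681 0.558 0.09 ]
(150, 130) [0.721 0.332 0.03 ]
(188, 270) [0.418 0.214 0.   ]
t 21.9 tcp [0.4775 0.3067 0.1586] yaw 0.1 open 0.0213 F [-1.2  -0.7  -1.02]
d [63.1  0.5 89.4] rows 2.6227954869295957
```

Nothing else within reach of the gripper body there (oranges start at y ≈ 0.44). Moving over the ring and lowering to z ≈ 0.06.

```bash
python3 -m pendant '[[[12,0,0],0],[[32,0,0],0],[[52,0.5,8],0],[[62,0.5,25],0],[[63,0.5,50],0],[[63,0.5,75],0],[[63,0.5,90],0],[[63,0.5,96],0],[[63,0.5,96],0],[[63,0.5,96],0]]'
python3 go.py .5417 .3055 .0301
python3 - <<'E'
from h import *
im=snap('wrist','w10.png');snap('scene','s10.png');snap('top','t10.png')
s=cv2.imread('pics/s10.png')[190:280,330:450]; t=cv2.imread('pics/t10.png')[160:260,100:220]
a=cv2.resize(s,(480,360),interpolation=2);b=cv2.resize(t,(432,360),interpolation=2)
cv2.imwrite('pics/c10.png',cv2.resize(np.hstack([a,b]),(800,316)))
E
```

```text
time: 22.73
tool_pos: [0.5426, 0.305, 0.0639]
tool_rot: [3.134, -0.013, 0.0]
contact_force: [-0.1, -0.4, -0.1]
opening: 0.0212
t 22.73 tcp [0.5426 0.305  0.0639] yaw 0.0 open 0.0212 F [-0.06 -0.45 -0.15]
d [-1.3 -0.7 33.8] rows 0.8115114937939429
```

View pics/w10.png

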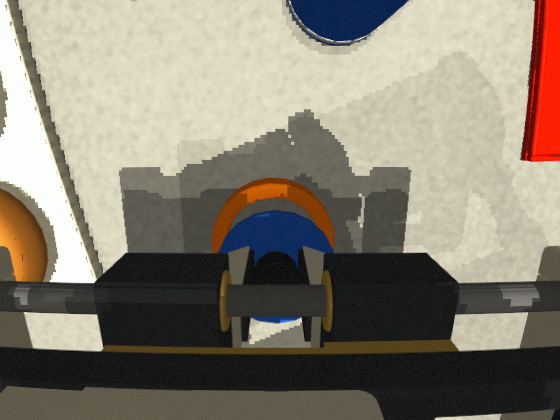

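View pics/c10.png

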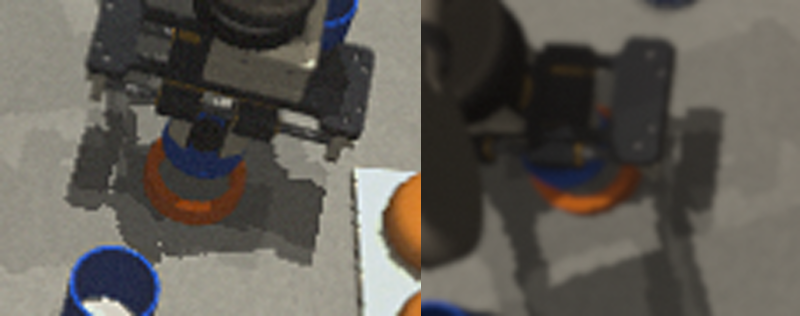

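```bash
cat > fit.py <<'E'
import sys
from h import *
from scipy.optimize import least_squares
im=cv2.imread('pics/'+sys.argv[1]); ztcp=float(sys.argv[2]); C=cam('wrist'); hsv=cv2.cvtColor(im,cv2.COLOR_BGR2HSV)
def top(m,cols):
    P=[]
    for c in cols:
        r=np.where(m[:250,c])[0]
        if len(r): P.append((c,r.min()))
    return P
def fit(P,z,R):
    W=np.array([atz('wrist',p,z,C)[:2] for p in P])
    s=least_squares(lambda q:np.hypot(W[:,0]-q[0],W[:,1]-q[1])-R,W.mean(0)-[.02,0],loss='soft_l1',f_scale=.0005); return s.x.round(4),np.abs(s.fun).max().round(4)
mo=cv2.inRange(hsv,(6,180,60),(24,255,255)); mo[:150]=0; mo[:,:190]=0; mo[:,350:]=0
mb=cv2.inRange(hsv,(108,120,30),(130,255,255)); mb[:190]=0; mb[:,:215]=0; mb[:,340:]=0
po=top(mo,range(222,330,4)); pb=top(mb,range(228,326,4))
print('ring',fit(po,.022,.038),'cap top/bottom edge',fit(pb,ztcp-.0031,.0305),fit(pb,ztcp-.0081,.0305))
E
python3 fit.py w10.png .0639
```

```text
ring (array([0.5428, 0.3071]), np.float64(0.0016)) cap top/bottom edge (array([0.541 , 0.3056]), np.float64(0.0006)) (array([0.5398, 0.3056]), np.float64(0.0005))
```

```bash
python3 -m pendant '[[[0.5,-0.7,8],0],[[0.5,-0.7,15],0],[[0.5,-0.7,22],0],[[0.5,-0.7,22],0],[[0.5,-0.7,22],0]]'
python3 - <<'E'
from h import *
f=robot.observe(); print(f['tool_pos'],f['contact_force']); im=snap('wrist','w11.png'); 
cv2.imwrite('pics/w11c.png',cv2.resize(im[150:330,190:360,::-1],None,fx=3.3,fy=3.3,interpolation=2))
E
python3 fit.py w11.png .0417
```

```text
time: 23.3
tool_pos: [0.543, 0.306, 0.042]
tool_rot: [3.134, -0.013, 0.001]
contact_force: [-0.5, -0.0, -0.4]
opening: 0.0213
[0.54300646 0.30603791 0.04204768] [-0.4695274  -0.04884574 -0.41360375]
ring (array([0.5435, 0.3064]), np.float64(0.0015)) cap top/bottom edge (array([0.5415, 0.3063]), np.float64(0.0008)) (array([0.5404, 0.3062]), np.float64(0.0009))
```

View pics/w11c.png

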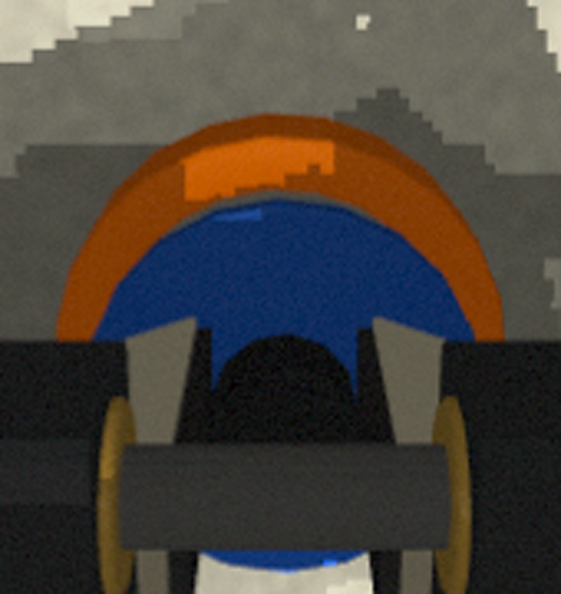

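```bash
cat >> fit.py <<'E'
print('ring z0',fit(po,0,.038), 'cam',(-C[2].T@C[3]).round(3))
E
python3 fit.py w11.png .0420;  python3 - <<'E'
from h import *
im=cv2.imread('pics/w11.png')
for c in (262,276,290): print(c,[tuple(im[r,c]) for r in range(180,214,2)])
E
```

```text
ring (array([0.5435, 0.3064]), np.float64(0.0015)) cap top/bottom edge (array([0.5416, 0.3063]), np.float64(0.0008)) (array([0.5404, 0.3062]), np.float64(0.0009))
ring z0 (array([0.5399, 0.3064]), np.float64(0.0003)) cam [0.614 0.307 0.2  ]
262 [(np.uint8(92), np.uint8(103), np.uint8(105)), (np.uint8(93), np.uint8(103), np.uint8(106)), (np.uint8(91), np.uint8(102), np.uint8(103)), (np.uint8(28), np.uint8(62), np.uint8(110)), (np.uint8(12), np.uint8(51), np.uint8(113)), (np.uint8(2), np.uint8(51), np.uint8(114)), (np.uint8(0), np.uint8(60), np.uint8(136)), (np.uint8(0), np.uint8(96), np.uint8(201)), (np.uint8(0), np.uint8(93), np.uint8(202)), (np.uint8(18), np.uint8(96), np.uint8(202)), (np.uint8(2), np.uint8(92), np.uint8(201)), (np.uint8(5), np.uint8(94), np.uint8(200)), (np.uint8(0), np.uint8(92), np.uint8(195)), (np.uint8(0), np.uint8(77), np.uint8(171)), (np.uint8(14), np.uint8(59), np.uint8(124)), (np.uint8(64), np.uint8(70), np.uint8(74)), (np.uint8(72), np.uint8(45), np.uint8(32))]
276 [(np.uint8(95), np.uint8(106), np.uint8(108)), (np.uint8(95), np.uint8(107), np.uint8(111)),
[... 726 characters left out ...]
(95), np.uint8(108), np.uint8(107)), (np.uint8(94), np.uint8(106), np.uint8(108)), (np.uint8(53), np.uint8(78), np.uint8(113)), (np.uint8(0), np.uint8(49), np.uint8(114)), (np.uint8(4), np.uint8(50), np.uint8(110)), (np.uint8(3), np.uint8(65), np.uint8(135)), (np.uint8(7), np.uint8(96), np.uint8(202)), (np.uint8(0), np.uint8(97), np.uint8(204)), (np.uint8(3), np.uint8(97), np.uint8(203)), (np.uint8(7), np.uint8(95), np.uint8(200)), (np.uint8(6), np.uint8(81), np.uint8(176)), (np.uint8(11), np.uint8(62), np.uint8(134)), (np.uint8(6), np.uint8(61), np.uint8(134)), (np.uint8(0), np.uint8(58), np.uint8(128)), (np.uint8(49), np.uint8(65), np.uint8(89)), (np.uint8(75), np.uint8(46), np.uint8(31))]
```

The ring centre fits at (0.5399, 0.3064) and the cap at (0.5404, 0.3062). That is aligned to under 1 mm, so I'll lower slowly.

```bash
python3 -m pendant '[[[-0.5,0,2],0],[[-0.5,0,4],0],[[-0.5,0,6],0],[[-0.5,0,8],0],[[-0.5,0,9.5],0],[[-0.5,0,10.5],0],[[-0.5,0,10.5],0]]'
python3 go.py .5408 .3064 .0301
```

```text
time: 23.93
tool_pos: [0.5429, 0.3061, 0.0317]
tool_rot: [3.134, -0.014, 0.001]
contact_force: [0.5, 0.0, -0.6]
opening: 0.021
t 23.93 tcp [0.5429 0.3061 0.0317] yaw 0.1 open 0.021 F [ 0.49  0.04 -0.64]
d [-2.1 -0.4  1.6] rows 0.06358999835270342
```

No contact, and the plug is already inside. Last bit down, then release.

```bash
python3 -m pendant '[[[0,0,0.8],0],[[0,0,1.6],0],[[0,0,2],0],[[0,0,2],0]]'
```

```text
time: 24.27
tool_pos: [0.5429, 0.3061, 0.03]
tool_rot: [3.134, -0.014, 0.001]
contact_force: [-0.4, 0.4, 1.6]
opening: 0.0211
```

```bash
python3 -m pendant '[[[0,0,0],0],[[0,0,0],0],[[0,0,0],0],[[0,0,0],0],[[0,0,0],0],[[0,0,0],0],[[0,0,-3],0],[[0,0,-10],0],[[0,0,-25],0],[[0,0,-45],0]]' 0.6
python3 -m pendant '[[[0,0,-35],0],[[-10,0,-70],0],[[-40,0,-90],0],[[-70,0,-90],0],[[-80,0,-90],0],[[-80,0,-90],0]]'
python3 - <<'E'
from h import *
im=snap('wrist','w12.png');snap('scene','s12.png');snap('top','t12.png')
E
```

```text
time: 25.1
tool_pos: [0.5414, 0.3061, 0.0746]
tool_rot: [3.133, -0.011, 0.001]
contact_force: [0.2, 0.2, -0.3]
opening: 0.0549
time: 25.6
tool_pos: [0.4584, 0.3069, 0.1648]
tool_rot: [3.133, -0.011, 0.003]
contact_force: [0.3, 0.1, -0.4]
opening: 0.0549
```

View pics/w12.png

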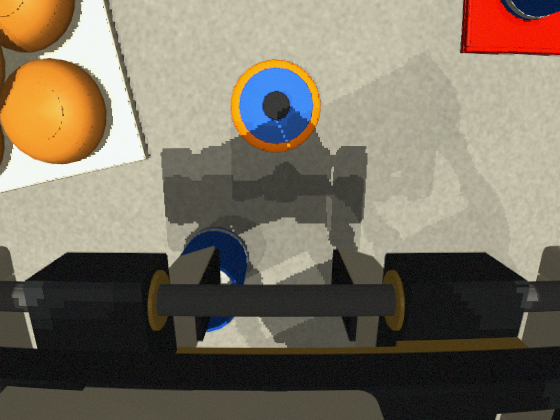

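View pics/s12.png

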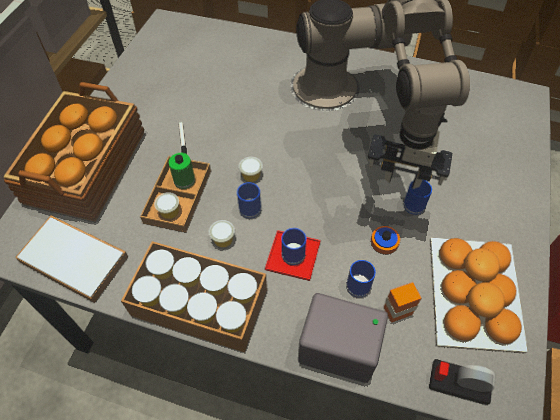

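View pics/t12.png

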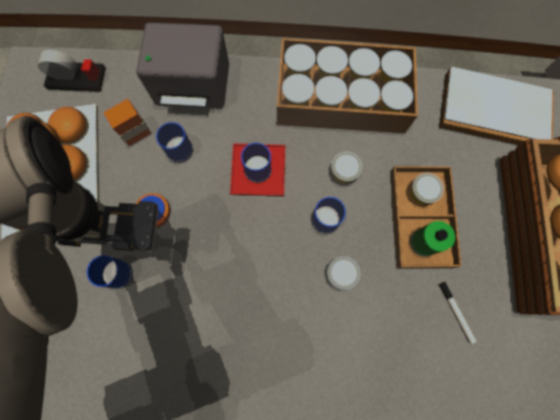

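The views show the cap in the ring at (276,105), blue open on the red tray, and green capped in the parcel. One numeric and enlarged check before handing in.

```bash
python3 - <<'E'
from h import *
C=cam('wrist');S=cam('scene'); im=cv2.imread('pics/w12.png'); h=cv2.cvtColor(im,cv2.COLOR_BGR2HSV)
o=cv2.inRange(h,(6,150,60),(28,255,255)); o[:50]=0;o[160:]=0;o[:,:215]=0;o[:,335:]=0
b=cv2.inRange(h,(100,120,40),(130,255,255)); b[:50]=0;b[160:]=0;b[:,:215]=0;b[:,335:]=0
for n,m,z in (('ring',o,.022),('flange',b,.027),('knob px',b,.042)):
    k=max(cv2.findContours(m,0,1)[0],key=len); W=np.array([atz('wrist',p[0],z,C)[:2] for p in cv2.convexHull(k)],np.float32); print(n,cv2.minEnclosingCircle(W))
print('knob',atz('wrist',(276,105),.042,C).round(4))
s=cv2.imread('pics/s12.png'); a=[cv2.resize(s[y:y+50,x:x+60],(384,320),interpolation=2) for x,y in ((356,213),(264,220))]
g=cv2.resize(s[145:195,152:212],(384,320),interpolation=2)
cv2.imwrite('pics/c12.png',cv2.resize(np.hstack(a+[g]),(800,222)))
E
```

```text
ring ((0.5435889959335327, 0.30600813031196594), 0.037473760545253754)
flange ((0.5440906882286072, 0.3056034743785858), 0.029815152287483215)
knob px ((0.543485701084137, 0.3057256042957306), 0.028300337493419647)
knob [0.5441 0.3055 0.042 ]
```

View pics/c12.png

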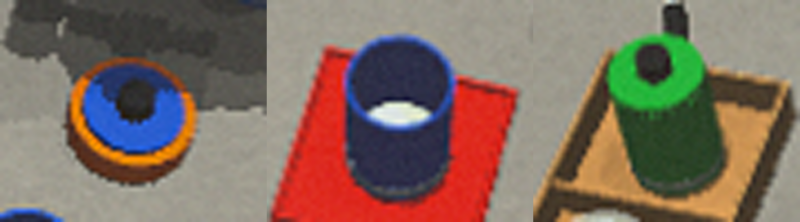

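The cap is concentric with the ring to 0.6 mm, and its apparent radius at seated height fits (29.8 mm against 30.5 mm). Both canisters are upright. Handing in.

```bash
python3 -c "
from cell import robot
print(robot.hand_in()); s=robot.observe(); print(s['time'],s['contact_force'])"
```

```text
the job is handed in; nothing more can be done
None
the job is handed in; nothing more can be done
```

I lifted blue (about 1.8 N), then green (about 3.7 N), so green was the heavier. Blue was already standing on the red tray when I weighed green. I stood green, cap on, in the empty parcel compartment, then took blue's cap off on the red tray and seated it in the orange ring. I handed in after about 26 s.

**Last checks:** The pictures showed both canisters upright and the cups apparently where they started, though I did not measure the cups. The cap was concentric with the ring to about 0.6 mm and looked fully down. Contact came at the expected height (TCP 0.030 m). The gripper was open and clear.

**Disagreements:** The cameras differed by up to about 4 mm on absolute positions; on the ring it was about 5 mm along x. I therefore aligned the cap to the ring using the wrist view alone. The tool ended with a harmless tilt of about 0.01 rad.

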